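# Seat a machined block in the corner jig and hold it for clamping

## Robot

A 6-joint arm with a two-finger parallel gripper is mounted at the origin on the work surface. World frame = base frame: x ahead of the robot, y to its left, z up, the work surface at z = 0. Lengths are in m, angles in rad, forces in N, time in s.
With the tool pointing down it reaches from about 0.275 to 0.825 m from the base axis. Payload 4.9 kg.
Tool frame: the origin (TCP) lies at the very end of the fingers, on their centre line; the grasp point (between the pads) lies 19 mm behind it; x points along the fingers, z is the direction in which the jaws open and shut, and the axes are right-handed (so a half turn about x gives the same grasp; the last joint's range is limited). The gripper opens to 85 mm and grips with 20 to 120 N. Pads are 22 mm wide; open, the fingers measure 114 mm over their backs; the gripper's body (76 mm by 85 mm) begins 54 mm behind the grasp point. The pads swing forward as they close: fully open they stand 13 mm farther back than shut.
Start: joints at [-1.354, 0.326, -0.193, 1.052, 0, 1.437], TCP at [0.189, -0.517, 0.205] pointing down, gripper open.
Joint ranges: [-2.65, 2.65], [-0.97, 1.79], [-1.3, 1.35], [-1.93, 2.1], [-1.47, 1.37], [-3.14, 3.14]. Speed limits (rad/s): [2.57, 2.57, 3.14, 3.14, 3.14, 3.14].

## Interface

Orientations are given as a rotation vector (axis times angle).
In Python, from rig import manip gives the robot as it stands. The module is installed in compiled form; this text tells all that it offers.
- The arm moves only by the shell command python3 -m creep 'ROWS' [OPENING] [FORCE]. ROWS is a JSON object of lists of equal length, an entry for each row: "linear": the shift along the tool's x, y, z in m, a list of three; "dr": the turn, a rotation vector about the tool's x, y, z in rad, a list of three. A call has 1 to 5 rows; each row is the pose to reach, as a shift and turn from the pose measured when the call began, along the tool's axes at that moment; what a row does not reach only later rows make up. A row lasts 1/10 s, in which the tool goes at most 50 mm and 8.59 degrees, less where a joint would pass 70% of its speed; a pose out of reach is approached as far as the arm can. A call with a gripper value outside its range is refused whole. OPENING is the finger opening in m, from 0 to 0.0854, set as the call begins (- or left out, the last holds). The fingers move at their own pace and stop on an object; FORCE is the grip in N (left out, the last holds). Time passes only in rows, so rows that repeat a pose let the fingers close. It gives the time, the measured TCP pose, the force and the opening at its end, in the units of the state.
- manip.get_obs(): the state, without advancing time (a new reading comes with each control period).
- manip.capture(name): name is "scene" or "side" or "wrist"; returns a dict with "img" (480x640x3 uint8, red, green, blue), "fx", "fy", "cx", "cy" (pixels), "pose" (4x4, takes a point from camera to world coordinates). Camera axes: x right, y down, z forward; pixel columns grow to the right and rows downward; lengths in m; the calibration is good to about 2 mm. A picture is of the moment at which its call begins. There is no depth.
- manip.finish_job(): hands the job in, once; it reports no verdict.
The state is a dict: "time_s": time; "joint_pos": joint angles; "qd": joint speeds; "joint_torque": joint torques, N m; "eef_pos": TCP position; "tcp_rot": TCP orientation; "ft_force": force on the tool from outside, world axes, zero at the start; "wrist_torque": the same for the moment, N m; "gripper_width": opening from 0.0 (shut) to 1.0 (fully open).
Only numpy, scipy, OpenCV 4.12 (cv2) and the standard library are available. Lean on these libraries where they do the work, as an engineer would, in place of code of your own. Each camera call takes 0.05 s, during which the arm holds its last target.

## Task

Set the aluminium tee block flat on the two brass bars of the corner jig, its long side along the long blue fence, then press it into the corner so that it bears firmly against both blue fences at once, square to them and still flat on the bars. Finish while still holding it pressed there, with a steady push of several newtons on each fence, ready for someone else to clamp; do not let go. Leave the loose things lying around on the bed where they are.

Things in the scene. Friction and masses are not known exactly. Their poses are not given: they have to be found in the camera images.
- block_center (a point): Centre (half-way up) of the loose aluminium tee block, 0.3 to 0.6 kg: base 80 (x) x 56 (y) x 25 mm high, and on it, centred, an upright rib 60 (x) x 20 (y) x 40 mm high with dark bores. 65 mm high in all; underside 32.5 mm, base top 7.5 mm below this point. Starts flat on the work surface, z up. Half a turn about z makes no difference. Grip the rib across its 20 mm.
- seat (a point): Point of the fixed jig (dark plate 136 x 108 x 8 mm, centre at (-12, -10) mm from here) where the centre of the block's underside is when seated in the corner, block x along this x. Axes: x towards the short fence, y towards the long fence, z up. At the bars' top height, 24 mm over the work surface; fence faces 40 mm away in +x, 28 mm in +y.
- bar_a: Brass bar of the jig nearer the long fence, 110 (x) x 10 (y) x 16 mm high, standing on the plate, fixed, ground smooth: the block slides on it easily (friction about 0.2), as on the fences; axes as the seat; origin at the centre of its underside, at (-21, +20, -16) mm from the seat.
- bar_b: The other brass bar, same size, fixed; origin at (-21, -20, -16) mm from the seat.
- fence_long: Long blue fence, fixed, rigid, 106 (x) x 14 (y) x 34 mm high; origin at the centre of its underside, at (-19, +35, -16) mm from the seat, axes as the seat; its working face looks to -y; its top is 7 mm below the top of the seated block's base.
- fence_short: Short blue fence, fixed, 14 (x) x 76 (y) x 34 mm high; origin at the centre of its underside, at (+47, -18, -16) mm from the seat; its working face looks to -x.
- screwdriver: Bystander: red-handled screwdriver 190 mm long lying along its x, up to about 30 mm high; origin under its middle.
- tape: Bystander: grey tape measure 70 x 66 x 34 mm; origin at the centre of its underside.
- key_stand: Bystander: black stand of T-handled hex keys, foot 130 x 75 mm, 141 mm high; origin at the centre of its underside.
- driver: Bystander: grey and black cordless driver standing on its battery, 115 x 75 mm foot, nose 110 mm out to its -x, 184 mm high; origin at the centre of its underside.
- bar_clamp: Bystander: red bar clamp lying flat, 290 mm along x, 70 mm to its +y, 22 mm high; origin under the bar's middle.
- extrusion: Bystander: aluminium slotted profile 30 x 200 (y) x 30 mm; origin at the centre of its underside.
- offcut: Bystander: plywood offcut 60 x 100 (y) x 25 mm; origin at the centre of its underside.
- bearing: Bystander: steel bearing ring, 52 mm across, 15 mm high; origin at the centre of its underside.
There are look-alikes about, which are no part of the job. Leave any purple or red look-alike of the part that bears block_center alone.

How it is judged:
On the way:
1. the block is set down on the jig: both brass bars carry it, and it is flat (contact force between block and bar_a above 0.2 N and contact force between block and bar_b above 0.2 N and angle between block_center's own z axis and vertical below 0.06 rad), for 0.1 s.
At the end, for the whole second after the job is handed in: Fingers press the block with over 2 N, and it bears with over 2 N on each fence; it is on the bars (height within 2 mm, tilt under 0.04 rad), within 3 mm of the seat along x and y, square within 0.04 rad, and still (contact force between block and fence_long above 2 N and contact force between block and fence_short above 2 N and contact force between block and the fingers above 2 N and z of block_center in the frame of seat between 0.0305 and 0.0345 m and x of block_center in the frame of seat between -0.003 and 0.003 m and y of block_center in the frame of seat between -0.003 and 0.003 m and angle between block_center's own z axis and vertical below 0.04 rad and angle between the x axis of block_center and the x axis of seat, either way round below 0.04 rad and linear speed of block below 0.01 m/s); the arm keeps its last pose, push and grip.
It fails at once if a bystander is moved by more than 20 mm (distance of any of screwdriver, tape, key_stand, driver, bar_clamp, extrusion, offcut, bearing from where it was at the start of the episode above 0.02 m).
It also fails if it takes over 51 s, if anything falls off the work surface, if the arm or the gripper's body presses on something with over 40 N, if the wrist force passes 120 N, or if a joint passes its speed limit or range.

## Working session

There is one attempt and no reset: what is moved stays moved. The work goes in short steps, Python scripts to look and compute and a shell command to move; the robot and the scene stay as the last step left them, time stands still between calls to the robot, and variables do not carry over. Pictures are saved under pics/ and viewed, and the job is handed in when it is done.

```bash
mkdir -p pics
python3 - <<'E'
from rig import manip
import cv2,pickle
o=manip.get_obs(); print(o)
d={}
for n in("scene","side","wrist"):
    c=manip.capture(n); d[n]=c
    cv2.imwrite(f"pics/{n}0.png",c["img"][:,:,::-1]); print(n,c["fx"],c["cx"],c["cy"],c["pose"].round(4).tolist() if hasattr(c["pose"],"round") else c["pose"])
pickle.dump(d,open("cap0.pkl","wb"))
E
```

```text
{'time_s': 0.0, 'joint_pos': array([-1.35421859e+00,  3.26941329e-01, -1.93593091e-01,  1.05200008e+00,
        2.11926815e-05,  1.43661931e+00]), 'qd': array([ 1.20656140e-03, -2.14955804e-04, -1.50254768e-03, -8.40744430e-04,
       -1.28678303e-05,  3.74286895e-04]), 'joint_torque': array([-2.04505624e-03, -4.43397188e+01,  2.62441313e+01,  1.54242368e-02,
       -4.39331752e-04,  3.10177676e-06]), 'eef_pos': array([ 0.18887602, -0.5158795 ,  0.20389977]), 'tcp_rot': array([ 0.94821478,  1.35626197, -0.94624223]), 'ft_force': array([ 0.46120524, -0.92104126,  0.17172209]), 'wrist_torque': array([ 0.02501277, -0.00542381, -0.00437537]), 'gripper_width': 1.000891194492944}
scene 562.880959584197 318.61456640246263 233.0264230508441 [[0.6107, 0.5516, -0.5681, 1.2648], [0.7918, -0.4158, 0.4474, -0.628], [0.0106, -0.7231, -0.6907, 0.9377], [0.0, 0.0, 0.0, 1.0]]
side 458.14733747180514 320.63673062165026 239.75797801841645 [[-0.9811, -0.1372, 0.1364, 0.421], [-0.1929, 0.6405, -0.7434, 0.6357], [0.0146, -0.7556, -0.6548, 0.6251], [0.0, 0.0, 0.0, 1.0]]
wrist 368.74254545571125 315.0659059265494 240.63244686197555 [[0.344, -0.893, -0.2903, 0.2642], [-0.939, -0.3278, -0.1044, -0.4887], [-0.0019, 0.3085, -0.9512, 0.3719], [0.0, 0.0, 0.0, 1.0]]
```

View pics/scene0.png

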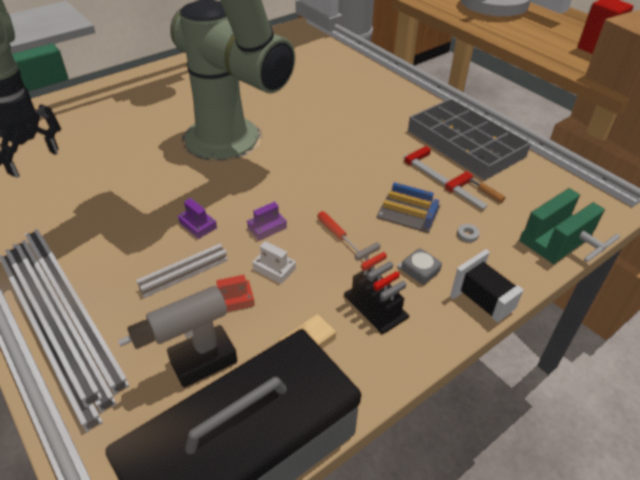

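View pics/side0.png

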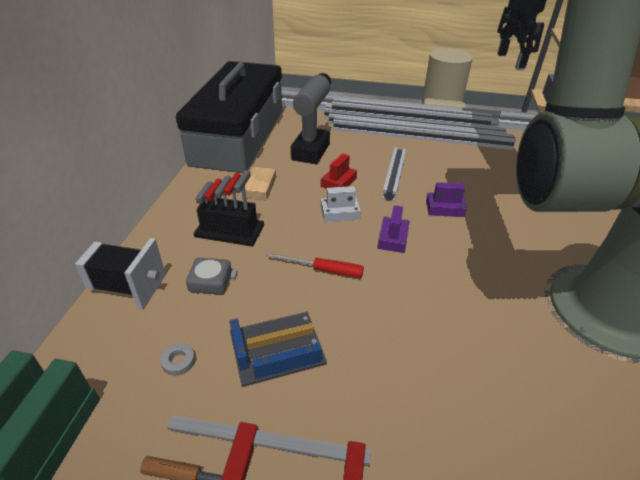

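View pics/wrist0.png

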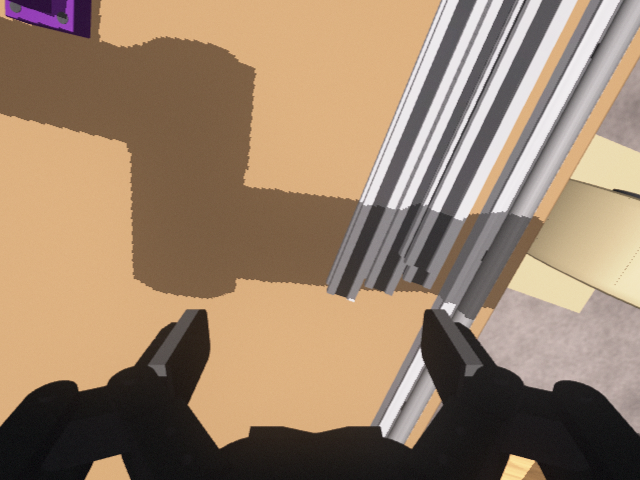

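The block is the white/aluminium tee at scene (273,262) and side (341,205). The jig is at scene (410,205) and side (277,347). Next I'll enlarge both for rough poses.

```bash
cat > h.py <<'E'
import numpy as np,cv2,pickle
from scipy.spatial.transform import Rotation as R
def ray(c,p):
    P=np.array(c["pose"]); d=P[:3,:3]@np.array([(p[0]-c["cx"])/c["fx"],(p[1]-c["cy"])/c["fy"],1]); return P[:3,3],d
def onz(c,p,z):
    o,d=ray(c,p); return o+d*(z-o[2])/d[2]
def proj(c,w):
    P=np.array(c["pose"]); q=P[:3,:3].T@(np.array(w)-P[:3,3]); return np.array([c["cx"]+c["fx"]*q[0]/q[2],c["cy"]+c["fy"]*q[1]/q[2]])
def crop(c,x,y,w,h,s,name):
    cv2.imwrite(name,cv2.resize(c["img"][y:y+h,x:x+w,::-1],None,fx=s,fy=s,interpolation=cv2.INTER_CUBIC))
E
python3 - <<'E'
from h import *
d=pickle.load(open("cap0.pkl","rb"))
for n,p in(("scene",(273,262)),("side",(341,205)),):print(onz(d[n],p,.03))
for n,p in(("scene",(410,205)),("side",(277,347)),):print(onz(d[n],p,.02))
a=d["scene"];b=d["side"]
crop(a,240,230,80,60,5,"pics/a.png");crop(a,360,170,90,70,5,"pics/b.png");crop(b,215,300,125,95,5,"pics/c.png");crop(b,305,170,80,60,5,"pics/d.png")
i=[cv2.resize(cv2.imread(f"pics/{k}.png"),(400,300)) for k in "abcd"]
cv2.imwrite("pics/m.png",np.vstack([np.hstack(i[:2]),np.hstack(i[2:])]))
E
```

```text
[ 0.53098168 -0.1773089   0.03      ]
[ 0.52388857 -0.16240587  0.03      ]
[0.56714816 0.21058021 0.02      ]
[0.5646066 0.2180558 0.02     ]
```

View pics/m.png

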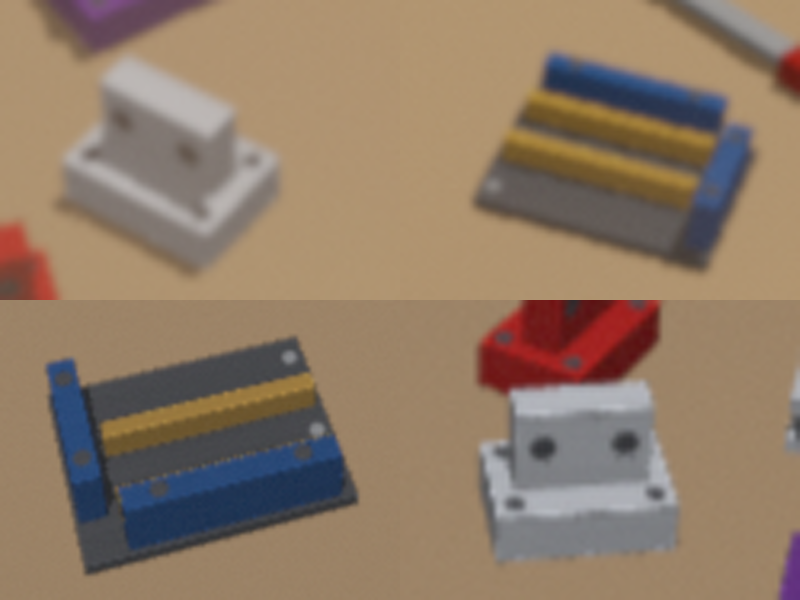

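Run:
```python
from h import *
d=pickle.load(open("cap0.pkl","rb"));s=d["side"];a=d["scene"]
def ang(v):return np.degrees(np.arctan2(v[1],v[0]))
p=onz(s,(324.4,221.6),0);q=onz(s,(359.4,219.4),0);print("blk side",p,q,np.linalg.norm(q-p),ang(q-p))
f=lambda x,y:(240+x/5,230+y/5)
p=onz(a,f(65,205),0);q=onz(a,f(195,270),0);print("blk scene",p,q,np.linalg.norm(q-p),ang(q-p))
g=lambda x,y:(215+x/3.2,300+(y-300)/3.158)
p=onz(s,g(345,462+22),.008);q=onz(s,g(127,547),.008);print("fl side",p,q,np.linalg.norm(q-p),ang(q-p))
p=onz(s,g(358,498),.008);q=onz(s,g(87,572),.0);print("plate side",p,q,np.linalg.norm(q-p),ang(q-p))
h=lambda x,y:(360+(x-400)*90/400,170+y*70/300)
p=onz(a,h(475,205),.0);q=onz(a,h(706,268),.0);print("plate scene",p,q,np.linalg.norm(q-p),ang(q-p))
from rig import manip
o=manip.get_obs();M=R.from_rotvec(o["tcp_rot"]).as_matrix();print(M.round(3))
print(o["eef_pos"],(M.T@(np.array([.525,-.172,.23])-o["eef_pos"])).round(4))
```

```text
blk side [ 0.55484018 -0.13498356  0.        ] [ 0.48096773 -0.15883936  0.        ] 0.0776288503828668 -162.10305149468397
blk scene [ 0.50264243 -0.21394789  0.        ] [ 5.69693373e-01 -1.89402486e-01  1.11022302e-16] 0.07140242437172471 20.106213593292516
fl side [0.49085609 0.21577722 0.008     ] [0.58560945 0.2718474  0.008     ] 0.11010024152413882 30.614869250714094
plate side [0.48305446 0.22252402 0.008     ] [0.60221529 0.28400524 0.        ] 0.13432514221208325 27.291542678550414
plate scene [0.53745476 0.12850424 0.        ] [0.65287674 0.19366794 0.        ] 0.1325463762515229 29.447734996672665
[[-0.     0.939  0.344]
 [ 0.001  0.344 -0.939]
 [-1.     0.    -0.001]]
[ 0.18890853 -0.5160332   0.20407812] [-0.0256  0.4338 -0.2076]
```

```bash
python3 -m creep '{"linear":[[-0.04,0.03,-0.01],[-0.045,0.072,-0.033],[-0.045,0.115,-0.055],[-0.045,0.158,-0.075],[-0.045,0.2,-0.096]],"dr":[[0,0,0],[0,0,0],[0,0,0],[0,0,0],[0,0,0]]}' 0.0854 30
python3 -m creep '{"linear":[[0,0.042,-0.02],[0,0.085,-0.04],[0,0.128,-0.061],[0,0.17,-0.082],[0,0.21,-0.1]],"dr":[[0,0,0],[0,0,0],[0,0,0],[0,0,0],[0,0,0]]}'
python3 - <<'E'
from h import *
from rig import manip
o=manip.get_obs();M=R.from_rotvec(o["tcp_rot"]).as_matrix();print(M.round(3),o["eef_pos"])
c=manip.capture("wrist");pickle.dump(c,open("w1.pkl","wb"));cv2.imwrite("pics/w1.png",c["img"][:,:,::-1])
E
```

```text
time_s: 0.65
eef_pos: [0.3447, -0.3557, 0.2492]
tcp_rot: [0.948, 1.356, -0.947]
ft_force: [-0.5, -1.4, -0.4]
gripper_width: 1.003
time_s: 1.15
eef_pos: [0.5086, -0.1877, 0.2493]
tcp_rot: [0.948, 1.356, -0.946]
ft_force: [-0.7, -1.0, 0.4]
gripper_width: 0.997
[[-0.     0.939  0.344]
 [ 0.001  0.344 -0.939]
 [-1.     0.    -0.001]] [ 0.50864025 -0.18771402  0.24929895]
```

View pics/w1.png

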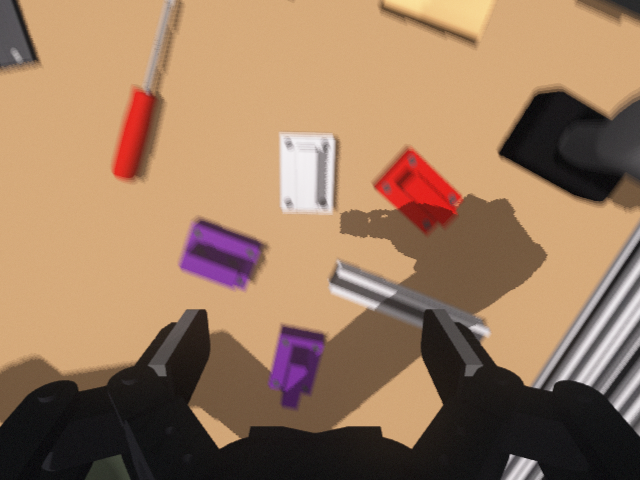

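The block is at (308,173), nearly square to the jaws. Its near side points toward the camera's bottom edge. Next I'll measure it.

Run:
```python
from h import *
c=pickle.load(open("w1.pkl","rb"));im=c["img"]
crop(c,260,115,100,115,5,"pics/w1c.png")
hsv=cv2.cvtColor(im,cv2.COLOR_RGB2HSV);m=((hsv[...,1]<50)&(hsv[...,2]>100)).astype(np.uint8)
m[:120]=0;m[225:]=0;m[:,:265]=0;m[:,350:]=0
m=cv2.morphologyEx(m,cv2.MORPH_CLOSE,np.ones((7,7)))
cn=max(cv2.findContours(m,0,1)[0],key=cv2.contourArea);r=cv2.minAreaRect(cn);b=cv2.boxPoints(r);print(r,b)
W=np.array([onz(c,p,.02)for p in b]);print(W.round(4),W.mean(0))
for i in range(4):v=W[(i+1)%4]-W[i];print(np.linalg.norm(v),np.degrees(np.arctan2(v[1],v[0])))
```

```text
((306.46490478515625, 172.6239013671875), (55.31674575805664, 78.30552673339844), 1.7899105548858643) [[277.5971  210.89366]
 [280.04297 132.62633]
 [335.3327  134.35414]
 [332.88684 212.62148]]
[[ 0.4808 -0.1534  0.02  ]
 [ 0.5605 -0.1297  0.02  ]
 [ 0.5786 -0.184   0.02  ]
 [ 0.5    -0.2114  0.02  ]] [ 0.52997263 -0.16960958  0.02      ]
0.0831011990864926 16.59115891849462
0.05723978648883973 -71.58555187972367
0.08316800055606711 -160.75936675424782
0.06108311394912623 108.32043403937533
```

View pics/w1c.png

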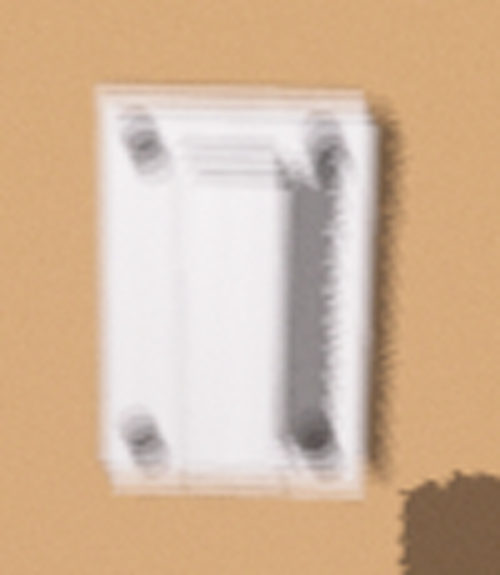

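```bash
python3 -m creep '{"linear":[[0.03,0.012,-0.005],[0.065,0.024,-0.01],[0.09,0.024,-0.01],[0.09,0.024,-0.01],[0.09,0.024,-0.01]],"dr":[[0.026,0,0],[0.026,0,0],[0.026,0,0],[0.026,0,0],[0.026,0,0]]}'
python3 - <<'E'
from h import *
from rig import manip
o=manip.get_obs();M=R.from_rotvec(o["tcp_rot"]).as_matrix();print(M.round(3),o["eef_pos"])
c=manip.capture("wrist");pickle.dump(c,open("w2.pkl","wb"));cv2.imwrite("pics/w2.png",c["img"][:,:,::-1])
E
```

```text
time_s: 1.7
eef_pos: [0.5316, -0.1652, 0.1595]
tcp_rot: [0.967, 1.349, -0.958]
ft_force: [0.3, 0.1, 0.3]
gripper_width: 1.0
[[ 0.002  0.946  0.324]
 [ 0.006  0.324 -0.946]
 [-1.     0.004 -0.005]] [ 0.53163749 -0.16519763  0.15945587]
```

View pics/w2.png

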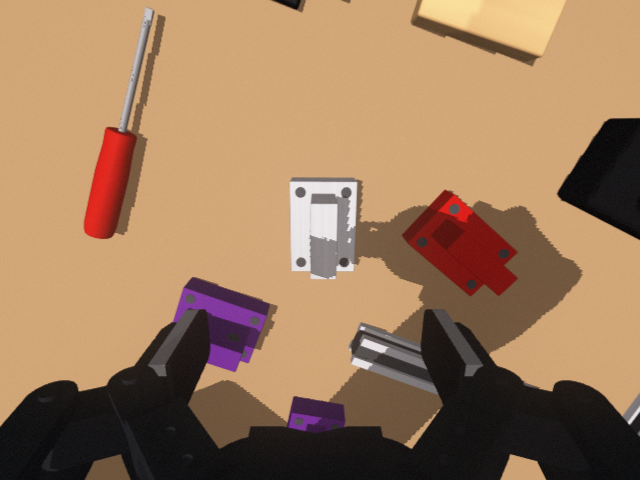

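Run:
```python
from h import *
c=pickle.load(open("w2.pkl","rb"));crop(c,280,165,90,120,5,"pics/w2c.png")
g=lambda L,z:np.array([onz(c,p,z) for p in L])
W=g([(291,178),(357,179),(356,270.5),(291,270.5)],.025);H=g([(300,192),(346,192),(344,262),(301,262)],.025);B=g([(311,195),(337,195),(337,278),(310,278)],.065)
for A in(W,H,B):
    print(A.mean(0).round(4),[ (round(np.linalg.norm(A[(i+1)%4]-A[i]),4),round(float(np.degrees(np.arctan2(*(A[(i+1)%4]-A[i])[1::-1]))),1)) for i in range(4)])
for n,p in (("red",(403,235)),("extr",(352,335)),("purp",(270,305))):
    print(n,onz(c,p,.025))
```

```text
[ 0.5294 -0.173   0.025 ] [(np.float64(0.054), -71.9), (np.float64(0.0807), -159.7), (np.float64(0.0575), 109.1), (np.float64(0.0815), 17.8)]
[ 0.5277 -0.1727  0.025 ] [(np.float64(0.038), -71.0), (np.float64(0.0619), -161.2), (np.float64(0.0378), 109.1), (np.float64(0.0619), 19.1)]
[ 0.5311 -0.1717  0.065 ] [(np.float64(0.0187), -71.0), (np.float64(0.0648), -160.0), (np.float64(0.0209), 109.1), (np.float64(0.0648), 18.1)]
red [ 0.54424731 -0.2397705   0.025     ]
extr [ 0.43825847 -0.2331674   0.025     ]
purp [ 0.44305426 -0.15135316  0.025     ]
```

View pics/w2c.png

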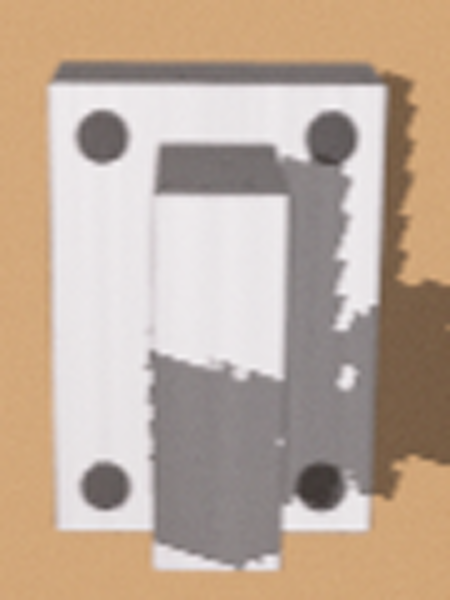

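```bash
python3 -m creep '{"linear":[[0.02,-0.006,0.006],[0.055,-0.006,0.006],[0.09,-0.006,0.006],[0.11,-0.006,0.006],[0.11,-0.006,0.006]],"dr":[[0,0,0],[0,0,0],[0,0,0],[0,0,0],[0,0,0]]}' 0.05 40
python3 - <<'E'
from h import *
from rig import manip
o=manip.get_obs();M=R.from_rotvec(o["tcp_rot"]).as_matrix();print(M.round(4),o["eef_pos"])
c=manip.capture("wrist");cv2.imwrite("pics/w3.png",c["img"][:,:,::-1])
E
```

```text
time_s: 2.25
eef_pos: [0.528, -0.1729, 0.0495]
tcp_rot: [0.968, 1.349, -0.959]
ft_force: [-1.0, 1.0, 0.9]
gripper_width: 0.588
[[ 0.002   0.9463  0.3234]
 [ 0.0057  0.3234 -0.9463]
 [-1.      0.0038 -0.0047]] [ 0.52804137 -0.17287186  0.04946261]
```

View pics/w3.png

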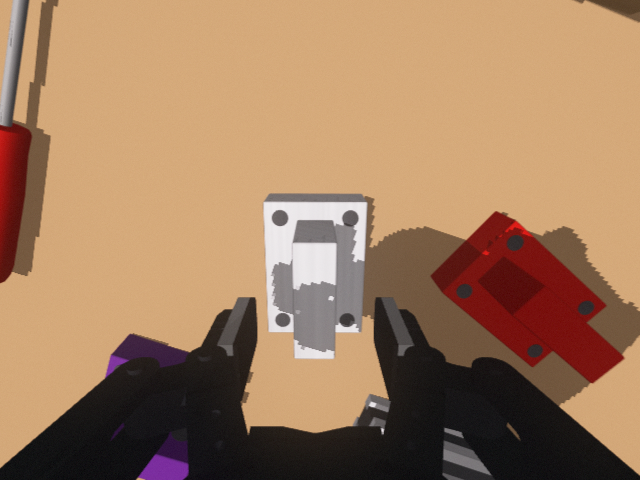

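```bash
python3 -m creep '{"linear":[[0.01,0,0],[0.0175,0,0],[0.0175,0,0],[0.0175,0,0]],"dr":[[0,-0.005,-0.004],[0,-0.005,-0.004],[0,-0.005,-0.004],[0,-0.005,-0.004]]}'
python3 -m creep '{"linear":[[0,0,0],[0,0,0],[0,0,0],[0,0,0],[0,0,0]],"dr":[[0,0,0],[0,0,0],[0,0,0],[0,0,0],[0,0,0]]}' 0 60
python3 -m creep '{"linear":[[0,0,0],[0,0,0],[0,0,0]],"dr":[[0,0,0],[0,0,0],[0,0,0]]}'
python3 - <<'E'
from h import *
from rig import manip
o=manip.get_obs();M=R.from_rotvec(o["tcp_rot"]).as_matrix();print(M.round(4),o["eef_pos"],o["ft_force"],o["wrist_torque"],o["gripper_width"])
E
```

```text
time_s: 2.7
eef_pos: [0.5295, -0.1733, 0.0339]
tcp_rot: [0.963, 1.344, -0.963]
ft_force: [-0.3, 0.7, 0.4]
gripper_width: 0.587
time_s: 3.2
eef_pos: [0.5297, -0.1731, 0.0343]
tcp_rot: [0.963, 1.344, -0.962]
ft_force: [-1.6, 2.2, 5.2]
gripper_width: 0.208
time_s: 3.5
eef_pos: [0.5297, -0.1732, 0.0343]
tcp_rot: [0.963, 1.344, -0.962]
ft_force: [-0.1, 2.3, 2.7]
gripper_width: 0.207
[[ 0.003   0.9461  0.3238]
 [-0.0014  0.3238 -0.9461]
 [-1.      0.0024  0.0023]] [ 0.5297331  -0.17315751  0.03433521] [-0.11558392  2.25890911  2.69013266] [0.19145579 0.10050499 0.05013397] 0.20708885346361292
```

```bash
python3 - <<'E'
from h import *
d=pickle.load(open("cap0.pkl","rb"))
print("key",onz(d["scene"],(378,310),.03),onz(d["side"],(228,230),.03),"tape",onz(d["side"],(210,280),.02))
E
python3 -m creep '{"linear":[[-0.02,0,0],[-0.06,0,0],[-0.1,0,0],[-0.14,0,0],[-0.18,0,0]],"dr":[[0,0,0],[0,0,0],[0,0,0],[0,0,0],[0,0,0]]}'
python3 - <<'E'
from h import *
from rig import manip
o=manip.get_obs();M=R.from_rotvec(o["tcp_rot"]).as_matrix();print(M.round(4),o["eef_pos"],o["ft_force"],o["wrist_torque"],o["gripper_width"])
print(M.T@(np.array([.6,.125,.21])-o["eef_pos"]))
E
```

```text
key [ 0.77183254 -0.08220273  0.03      ] [ 0.73415712 -0.030106    0.03      ] tape [0.72261597 0.10096041 0.02      ]
time_s: 4.0
eef_pos: [0.5282, -0.1727, 0.2146]
tcp_rot: [0.963, 1.346, -0.963]
ft_force: [0.3, -0.5, -3.5]
gripper_width: 0.204
[[ 6.000e-04  9.462e-01  3.236e-01]
 [-7.000e-04  3.236e-01 -9.462e-01]
 [-1.000e+00  3.000e-04  9.000e-04]] [ 0.52815917 -0.17269022  0.21456721] [ 0.31537783 -0.45476033 -3.46604045] [-0.01252286 -0.08415384 -0.02390854] 0.2040546396736094
[ 0.00438943  0.16429478 -0.25843643]
```

```bash
python3 -m creep '{"linear":[[0,0.015,-0.025],[0,0.04,-0.065],[0,0.065,-0.1],[0,0.088,-0.138],[0,0.11,-0.175]],"dr":[[-0.03,0,0],[-0.07,0,0],[-0.11,0,0],[-0.15,0,0],[-0.185,0,0]]}'
python3 - <<'E'
from h import *
from rig import manip
o=manip.get_obs();M=R.from_rotvec(o["tcp_rot"]).as_matrix();print(M.round(4),o["eef_pos"])
print(M.T@(np.array([.6,.125,.21])-o["eef_pos"]))
E
```

```text
time_s: 4.5
eef_pos: [0.5751, 0.03, 0.213]
tcp_rot: [0.82, 1.411, -0.823]
ft_force: [0.3, -0.4, -3.9]
gripper_width: 0.202
[[-0.0017  0.87    0.493 ]
 [-0.001   0.493  -0.87  ]
 [-1.     -0.002  -0.    ]] [0.57505034 0.02997923 0.21301817]
[ 0.00288387  0.0685591  -0.07036956]
```

```bash
python3 -m creep '{"linear":[[0,0.03,-0.03],[0,0.055,-0.055],[0,0.069,-0.07],[0,0.069,-0.07],[0,0.069,-0.07]],"dr":[[0,0,0],[0,0,0],[0,0,0],[0,0,0],[0,0,0]]}'
python3 - <<'E'
from h import *
from rig import manip
o=manip.get_obs();M=R.from_rotvec(o["tcp_rot"]).as_matrix();print(M.round(4),o["eef_pos"],o["ft_force"])
c=manip.capture("wrist");pickle.dump(c,open("w4.pkl","wb"));cv2.imwrite("pics/w4.png",c["img"][:,:,::-1])
E
```

```text
time_s: 5.0
eef_pos: [0.5997, 0.1249, 0.2113]
tcp_rot: [0.818, 1.413, -0.825]
ft_force: [-0.3, 0.7, -3.9]
gripper_width: 0.204
[[-4.500e-03  8.696e-01  4.938e-01]
 [-2.100e-03  4.938e-01 -8.696e-01]
 [-1.000e+00 -5.000e-03 -4.000e-04]] [0.59968477 0.12488693 0.21132081] [-0.26413627  0.74111744 -3.89232686]
```

View pics/w4.png

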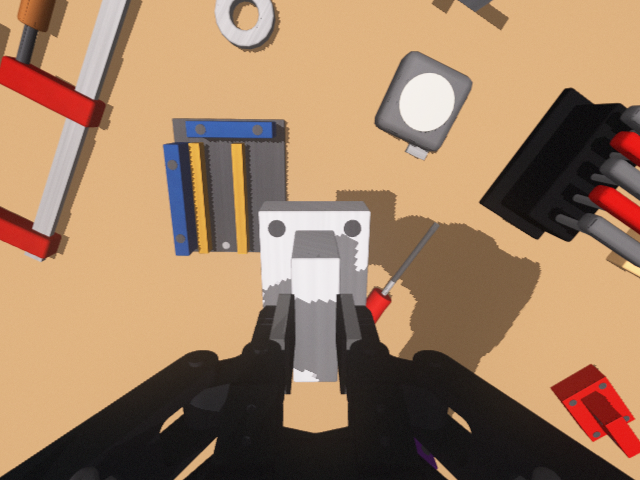

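The jig is clear at (230,185), with the short fence on top and the long fence on the left. It lines up with the tool to within a degree or so.

Run:
```python
from h import *
c=pickle.load(open("w4.pkl","rb"));crop(c,155,110,140,150,4,"pics/w4c.png")
```

```text
(no output)
```

View pics/w4c.png

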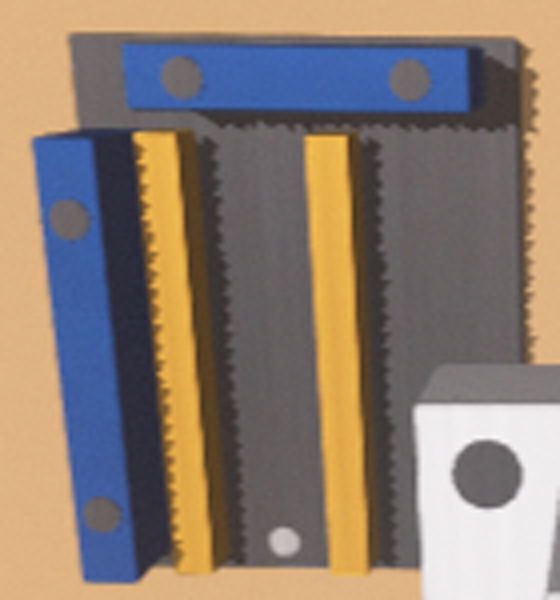

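Run:
```python
from h import *
c=pickle.load(open("w4.pkl","rb"))
g=lambda x,y,z:onz(c,(155+x/4,110+y/4),z)
A=lambda v:round(float(np.degrees(np.arctan2(v[1],v[0]))),2)
def rep(n,p,q):print(n,p[:2].round(4),q[:2].round(4),round(np.linalg.norm(p-q),4),A(p-q))
l=g(94,135,.042),g(137,578,.042);rep("long face",*l)
l2=g(34,138,.042),g(84,580,.042);rep("long back",*l2)
s=g(128,108,.042),g(469,111,.042);rep("short face",*s)
s2=g(123,44,.042),g(467,48,.042);rep("short back",*s2)
b=g(305,135,.024),g(330,572,.024);b2=g(354,135,.024),g(369,572,.024);rep("barb",*b);rep("barb r",*b2)
a=g(135,132,.024),g(178,572,.024);a2=g(180,132,.024),g(214,572,.024);rep("bara",*a);rep("bara r",*a2)
# long face y=28, x from -72 to 34 ; short face x=40,y -56..20
pts=[(l[0],(34,28)),(l[1],(-72,28)),(l2[0],(34,42)),(l2[1],(-72,42)),(s[0],(40,20)),(s[1],(40,-56)),(s2[0],(54,20)),(s2[1],(54,-56)),(b[0],(34,-15)),(b[1],(-76,-15)),(b2[0],(34,-25)),(b2[1],(-76,-25)),(a[0],(34,25)),(a[1],(-76,25)),(a2[0],(34,15)),(a2[1],(-76,15))]
W=np.array([p[0][:2]for p in pts]);J=np.array([p[1]for p in pts])/1000
mw,mj=W.mean(0),J.mean(0)
H=(J-mj).T@(W-mw);t=np.arctan2(H[0,1]-H[1,0],H[0,0]+H[1,1]);Rm=np.array([[np.cos(t),-np.sin(t)],[np.sin(t),np.cos(t)]])
s0=mw-Rm@mj;print("yaw",np.degrees(t),"seat",s0);print(((W-s0)@Rm*1000-J*1000).round(1).tolist())
# block in hand: holes at base top z
from rig import manip
o=manip.get_obs();print(o["eef_pos"]); M=R.from_rotvec(o["tcp_rot"]).as_matrix()
zt=o["eef_pos"][2]-.0343+.025
h=[onz(c,p,zt) for p in((276.5,228),(352,228))];rep("holes",*h)
e=[onz(c,p,zt) for p in((259,211),(369,211))];rep("edge",*e)
for v in h+e:print((M.T@(v-o["eef_pos"])*1000).round(1))
```

```text
long face [0.5922 0.2597] [0.5005 0.2095] 0.1046 28.7
long back [0.585 0.271] [0.4936 0.2205] 0.1044 28.92
short face [0.6012 0.2554] [0.6378 0.1899] 0.0751 119.13
short back [0.6131 0.2617] [0.6493 0.1964] 0.0747 118.98
barb [0.6123 0.222 ] [0.5174 0.1695] 0.1085 28.91
barb r [0.618 0.212] [0.5223 0.1608] 0.1085 28.16
bara [0.5934 0.2567] [0.4981 0.2034] 0.1092 29.25
bara r [0.5985 0.2476] [0.5027 0.1954] 0.1092 28.58
yaw 28.910323255441103 seat [0.57606361 0.21868449]
[[-0.1, 0.1], [1.4, 0.5], [-0.9, -0.5], [0.7, -0.6], [-0.2, 0.0], [0.1, 1.0], [-0.8, -0.2], [-0.7, 1.1], [-0.7, 0.3], [0.8, 0.3], [-0.5, -1.1], [1.0, 0.3], [-0.5, -0.1], [0.3, -0.7], [-0.3, -0.6], [0.5, 0.1]]
[0.5997732  0.12425787 0.21165482]
holes [0.6157 0.1559] [0.6343 0.1232] 0.0376 119.63
edge [0.6192 0.1675] [0.6459 0.1205] 0.054 119.62
[  9.2  29.6 -19.7]
[ 9.2 29.6 17.9]
[  9.1  38.2 -28. ]
[ 9.1 38.3 26. ]
```

```bash
cat >> h.py <<'E'
S=np.array([.5760,.2187,.024]);Y=np.radians(28.9)
RJ=np.array([[np.cos(Y),-np.sin(Y),0],[np.sin(Y),np.cos(Y),0],[0,0,1]])
def st(tgt=None):
    from rig import manip
    o=manip.get_obs();M=R.from_rotvec(o["tcp_rot"]).as_matrix()
    d=M.T@np.array([0,0,-1.]);z=M.T@(RJ@np.array([0,-1.,0]))
    print("t",round(o["time_s"],2),"tcp jig mm",((RJ.T@(o["eef_pos"]-S))*1000).round(2),"F jig",(RJ.T@o["ft_force"]).round(2),"T",(RJ.T@o["wrist_torque"]).round(2),"g",o["gripper_width"].round(3))
    print("dr fix",np.array([-z[1],-d[2],d[1]]).round(4))
    if tgt is not None: print("shift",(M.T@(RJ@(np.array(tgt)/1000)+S-o["eef_pos"])).round(4))
E
python3 -c "
from h import *
st((-6.4,-6.9,150))"
```

```text
Traceback (most recent call last):
  File "h.py", line 17, in st
    print("t",round(o["time_s"],2),"tcp jig mm",((RJ.T@(o["eef_pos"]-S))*1000).round(2),"F jig",(RJ.T@o["ft_force"]).round(2),"T",(RJ.T@o["wrist_torque"]).round(2),"g",o["gripper_width"].round(3))
                                                                                                                                                                        ^^^^^^^^^^^^^^^^^^^^^^^^
AttributeError: 'float' object has no attribute 'round'
```

```bash
sed -i 's/o\["gripper_width"\].round(3)/round(o["gripper_width"],3)/' h.py
python3 -c "
from h import *
st((-6.4,-6.9,150))"
```

```text
t 5.05 tcp jig mm [-24.83 -94.17 187.65] F jig [ 0.42  0.83 -4.71] T [-0.02 -0.01 -0.  ] g 0.204
dr fix [ 0.0109 -0.0003  0.0045]
shift [ 0.0376  0.0196 -0.0871]
```

```bash
python3 -m creep '{"linear":[[0.005,0.007,-0.025],[0.015,0.015,-0.06],[0.03,0.02,-0.087],[0.0376,0.02,-0.087],[0.0376,0.0196,-0.0871]],"dr":[[0.011,0,0.0045],[0.011,0,0.0045],[0.011,0,0.0045],[0.011,0,0.0045],[0.011,0,0.0045]]}'
python3 -c "
from h import *
st((-6.4,-6.9,48))"
```

```text
time_s: 5.55
eef_pos: [0.5725, 0.2084, 0.1724]
tcp_rot: [0.828, 1.408, -0.833]
ft_force: [0.4, -0.1, -5.0]
gripper_width: 0.203
t 5.55 tcp jig mm [ -8.04  -7.28 148.38] F jig [ 0.34 -0.28 -4.99] T [0.   0.05 0.02] g 0.203
dr fix [-0.0005 -0.0003  0.0035]
shift [ 0.1004  0.002  -0.0004]
```

```bash
python3 -m creep '{"linear":[[0.03,0.002,0],[0.07,0.002,0],[0.1,0.002,0],[0.1,0.002,0],[0.1,0.002,0]],"dr":[[0,0,0.0035],[0,0,0.0035],[0,0,0.0035],[0,0,0.0035],[0,0,0.0035]]}'
python3 - <<'E'
from h import *
st((-6.4,-6.9,34))
from rig import manip
c=manip.capture("side");crop(c,200,240,160,150,4,"pics/s5.png")
c=manip.capture("wrist");cv2.imwrite("pics/w5.png",c["img"][:,:,::-1]);pickle.dump(c,open("w5.pkl","wb"))
E
```

```text
time_s: 6.05
eef_pos: [0.5745, 0.208, 0.0731]
tcp_rot: [0.832, 1.406, -0.832]
ft_force: [0.3, -0.6, -3.1]
gripper_width: 0.205
t 6.05 tcp jig mm [-6.48 -8.63 49.06] F jig [-0.   -0.65 -3.07] T [-0.   -0.11 -0.02] g 0.205
dr fix [-0.0023 -0.      0.0003]
shift [ 0.0151  0.0001 -0.0017]
```

View pics/s5.png

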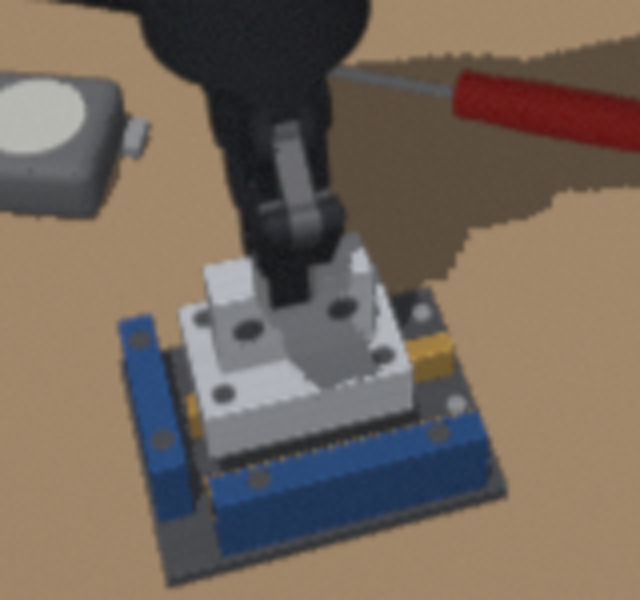

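View pics/w5.png

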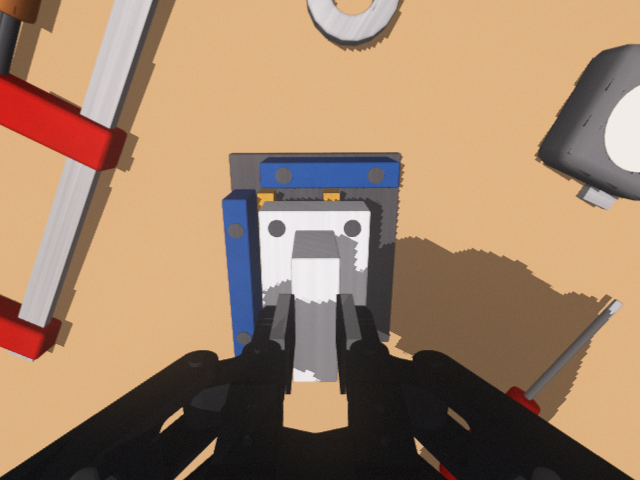

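The block hangs square above the bars, with a gap to both fences. The long fence edge is at about x=255 in the wrist view and the block edge at about 260. Next I'll lower it.

```bash
python3 -m creep '{"linear":[[0.006,0,0],[0.011,0,0],[0.014,0,0],[0.016,0,0],[0.016,0,0]],"dr":[[0,0,0],[0,0,0],[0,0,0],[0,0,0],[0,0,0]]}'
python3 -c "
from h import *
st((-6.4,-6.9,34))"
```

```text
time_s: 6.65
eef_pos: [0.5761, 0.2091, 0.0586]
tcp_rot: [0.833, 1.403, -0.829]
ft_force: [0.3, 0.0, -4.3]
gripper_width: 0.202
t 6.65 tcp jig mm [-4.6  -8.47 34.64] F jig [ 0.24 -0.11 -4.28] T [-0.01 -0.04 -0.03] g 0.202
dr fix [-0.0014  0.0009 -0.0036]
shift [ 0.0006 -0.0018 -0.0016]
```

```bash
python3 -m creep '{"linear":[[0.001,0,0],[0.002,0,0],[0.002,0,0]],"dr":[[0,0,-0.003],[0,0,-0.003],[0,0,-0.003]]}'
python3 -c "
from h import *
st()"
```

```text
time_s: 6.95
eef_pos: [0.5772, 0.2094, 0.0583]
tcp_rot: [0.832, 1.403, -0.829]
ft_force: [-1.6, -0.4, 6.2]
gripper_width: 0.203
t 6.95 tcp jig mm [-3.44 -8.68 34.32] F jig [-1.62  0.48  6.17] T [ 0.13  0.32 -0.  ] g 0.203
dr fix [-0.0012  0.0017 -0.003 ]
```

```bash
python3 -m creep '{"linear":[[0,0,0],[0,0,0],[0,0,0]],"dr":[[0,0,-0.006],[0,0,-0.008],[0,0,-0.008]]}'
python3 -c "
from h import *
st()"
```

```text
time_s: 7.25
eef_pos: [0.5775, 0.2096, 0.0584]
tcp_rot: [0.827, 1.407, -0.835]
ft_force: [-0.6, 1.1, -0.7]
gripper_width: 0.201
t 7.25 tcp jig mm [-3.12 -8.67 34.44] F jig [-0.01  1.25 -0.72] T [ 0.1  -0.   -0.03] g 0.201
dr fix [-0.0011  0.0017  0.0048]
```

```bash
python3 -m creep '{"linear":[[0,0,0],[0.0007,0,0],[0.0007,0,0]],"dr":[[0,0.004,0],[0,0.004,0],[0,0.004,0]]}'
python3 -c "
from h import *
st()"
```

```text
time_s: 7.55
eef_pos: [0.5779, 0.2097, 0.0584]
tcp_rot: [0.83, 1.41, -0.833]
ft_force: [-1.7, 0.0, 3.8]
gripper_width: 0.202
t 7.55 tcp jig mm [-2.7  -8.83 34.42] F jig [-1.47  0.86  3.82] T [ 0.03  0.23 -0.04] g 0.202
dr fix [-0.0013 -0.0021  0.0038]
```

```bash
python3 -m creep '{"linear":[[0,0,-0.002],[0,0,-0.004],[0,0,-0.006],[0,0,-0.007],[0,0,-0.007]],"dr":[[0,0,0],[0,0,0],[0,0,0],[0,0,0],[0,0,0]]}'
python3 -c "
from h import *
st()"
```

```text
time_s: 8.05
eef_pos: [0.5745, 0.216, 0.0584]
tcp_rot: [0.83, 1.41, -0.833]
ft_force: [0.9, 0.2, 0.1]
gripper_width: 0.203
t 8.05 tcp jig mm [-2.58 -1.63 34.41] F jig [ 0.86 -0.2   0.07] T [-0.22 -0.04  0.02] g 0.203
dr fix [-0.001  -0.0021  0.0036]
```

```bash
python3 -m creep '{"linear":[[0,0.002,-0.0005],[0,0.0035,-0.001],[0,0.0035,-0.001]],"dr":[[0,0,0],[0,0,0],[0,0,0]]}'
python3 -c "
from h import *
st()"
```

```text
time_s: 8.35
eef_pos: [0.5772, 0.2189, 0.0584]
tcp_rot: [0.83, 1.41, -0.833]
ft_force: [-0.5, 0.2, 1.3]
gripper_width: 0.204
t 8.35 tcp jig mm [ 1.18 -0.43 34.44] F jig [-0.35  0.42  1.26] T [-0.17  0.01 -0.04] g 0.204
dr fix [-0.0008 -0.0024  0.0034]
```

```bash
python3 -m creep '{"linear":[[0,0,-0.0005],[0,0,-0.001],[0,0,-0.001]],"dr":[[0,0,0],[0,0,0],[0,0,0]]}'
python3 -c "
from h import *
st()"
python3 -m creep '{"linear":[[0,0.0005,0],[0,0.001,0],[0,0.001,0]],"dr":[[0,0,0],[0,0,0],[0,0,0]]}'
python3 -c "
from h import *
st()"
```

```text
time_s: 8.65
eef_pos: [0.5769, 0.2198, 0.0584]
tcp_rot: [0.83, 1.41, -0.832]
ft_force: [-0.8, -1.0, -0.3]
gripper_width: 0.203
t 8.65 tcp jig mm [ 1.29  0.53 34.39] F jig [-1.19 -0.49 -0.28] T [-0.32 -0.11  0.03] g 0.203
dr fix [-0.0008 -0.0023  0.0032]
time_s: 8.95
eef_pos: [0.5774, 0.2202, 0.0584]
tcp_rot: [0.83, 1.411, -0.833]
ft_force: [-1.3, -0.5, 2.6]
gripper_width: 0.201
t 8.95 tcp jig mm [ 1.91  0.64 34.4 ] F jig [-1.32  0.19  2.56] T [-0.25  0.41 -0.01] g 0.201
dr fix [-0.0008 -0.0025  0.0039]
```

Run:
```python
from h import *
from rig import manip
c=manip.capture("wrist");crop(c,220,140,200,150,4,"pics/w6.png")
```

```text
(no output)
```

View pics/w6.png

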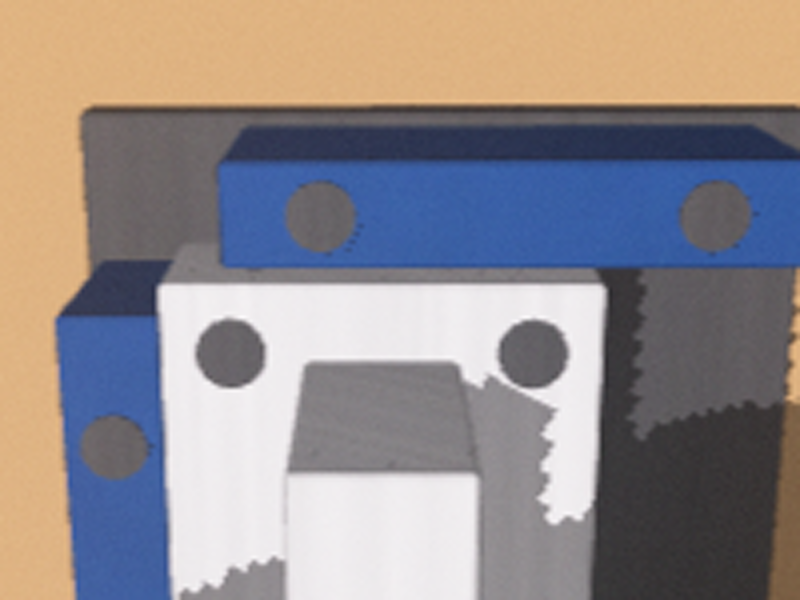

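The block is square. Its +x face is just meeting the short fence, and the long fence edge at crop x≈163 is almost touching. Now I'll press.

```bash
python3 -m creep '{"linear":[[0,0.0005,-0.0005],[0,0.001,-0.001],[0,0.001,-0.001]],"dr":[[0,0,0],[0,0,0],[0,0,0]]}'
python3 -c "
from h import *
st()"
python3 -m creep '{"linear":[[0,0.0005,-0.0005],[0,0.001,-0.001],[0,0.001,-0.001]],"dr":[[0,0,0],[0,0,0],[0,0,0]]}'
python3 -c "
from h import *
st()"
```

```text
time_s: 9.3
eef_pos: [0.5773, 0.2207, 0.0584]
tcp_rot: [0.828, 1.41, -0.835]
ft_force: [-3.0, -5.4, 3.8]
gripper_width: 0.205
t 9.3 tcp jig mm [ 2.14  1.11 34.41] F jig [-5.27 -3.24  3.81] T [-0.7   0.95 -0.04] g 0.205
dr fix [-0.0011 -0.0012  0.0054]
time_s: 9.6
eef_pos: [0.5773, 0.2209, 0.0585]
tcp_rot: [0.826, 1.409, -0.837]
ft_force: [-3.4, -5.0, 5.2]
gripper_width: 0.203
t 9.6 tcp jig mm [ 2.24  1.28 34.46] F jig [-5.35 -2.71  5.18] T [-0.89  1.24  0.08] g 0.203
dr fix [-0.0015  0.0007  0.0072]
```

```bash
python3 -m creep '{"linear":[[0,0.001,-0.001],[0,0.002,-0.002],[0,0.0025,-0.003],[0,0.0025,-0.003],[0,0.0025,-0.003]],"dr":[[0,0,0.004],[0,0,0.006],[0,0,0.006],[0,0,0.006],[0,0,0.006]]}' 0 100
python3 -c "
from h import *
st()"
```

```text
time_s: 10.1
eef_pos: [0.5775, 0.2213, 0.0588]
tcp_rot: [0.826, 1.403, -0.838]
ft_force: [-4.6, -11.5, 8.6]
gripper_width: 0.186
t 10.1 tcp jig mm [ 2.56  1.54 34.76] F jig [-9.61 -7.8   8.64] T [-1.91  2.08  0.08] g 0.186
dr fix [-0.003   0.0064  0.0054]
```

Run:
```python
from h import *
from rig import manip
c=manip.capture("wrist");crop(c,220,140,200,150,3,"pics/w7.png");pickle.dump(c,open("w7.pkl","wb"))
c=manip.capture("side");crop(c,210,270,130,120,5,"pics/s7.png")
c=manip.capture("scene");crop(c,350,140,110,90,5,"pics/sc7.png")
st()
```

```text
t 10.25 tcp jig mm [ 2.59  1.5  34.77] F jig [-9.65 -7.85  8.09] T [-1.91  2.12  0.07] g 0.183
dr fix [-0.003   0.0064  0.0053]
```

View pics/w7.png

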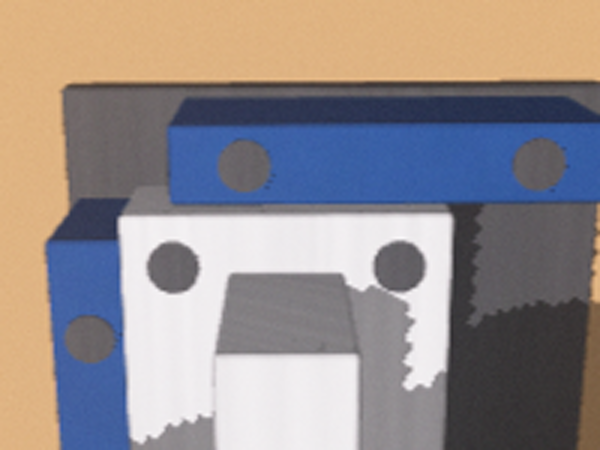

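View pics/s7.png

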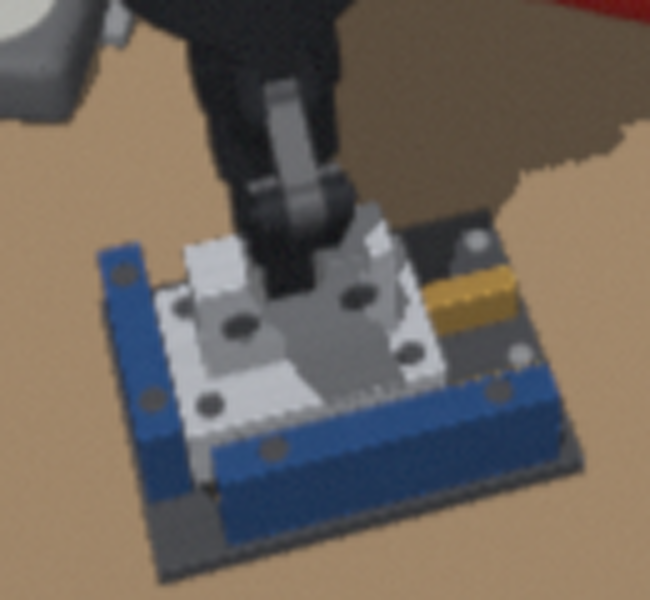

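View pics/sc7.png

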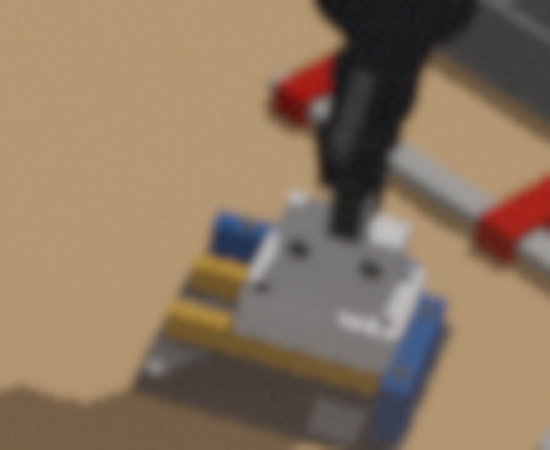

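Both fences are bearing and the block is square. The tool leans by about 0.006 rad, so I'll re-issue the push with a lean correction and a touch more downforce.

```bash
python3 -m creep '{"linear":[[0.0005,0.0025,-0.003],[0.0008,0.0025,-0.003],[0.0008,0.0025,-0.003],[0.0008,0.0025,-0.003],[0.0008,0.0025,-0.003]],"dr":[[-0.002,0.006,0.006],[-0.003,0.01,0.01],[-0.003,0.012,0.01],[-0.003,0.012,0.01],[-0.003,0.012,0.01]]}'
python3 -c "
from h import *
st()"
```

```text
time_s: 10.75
eef_pos: [0.5776, 0.2214, 0.0587]
tcp_rot: [0.832, 1.406, -0.831]
ft_force: [-5.6, -12.4, 12.3]
gripper_width: 0.183
t 10.75 tcp jig mm [ 2.73  1.61 34.66] F jig [-10.94  -8.15  12.26] T [-1.98  2.44  0.15] g 0.183
dr fix [-0.0017  0.0003 -0.0004]
```

Run:
```python
from h import *
from rig import manip
for i in range(10): c=manip.capture("wrist")
st()
P=[(276.5,228)]
cv2.imwrite("pics/w8.png",c["img"][:,:,::-1])
hold=manip.capture("scene"); cv2.imwrite("pics/sc8.png",hold["img"][:,:,::-1]); st()
```

```text
t 11.25 tcp jig mm [ 2.72  1.57 34.66] F jig [-11.6   -7.83  11.51] T [-1.98  2.49  0.07] g 0.179
dr fix [-0.0017  0.0003 -0.0004]
t 11.3 tcp jig mm [ 2.73  1.59 34.69] F jig [-12.09  -8.8   11.78] T [-1.9   2.47  0.06] g 0.184
dr fix [-0.0017  0.0004 -0.0004]
```

View pics/w8.png

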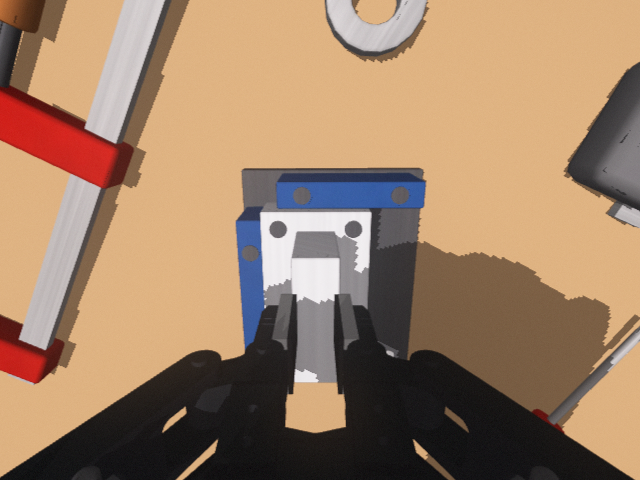

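View pics/sc8.png

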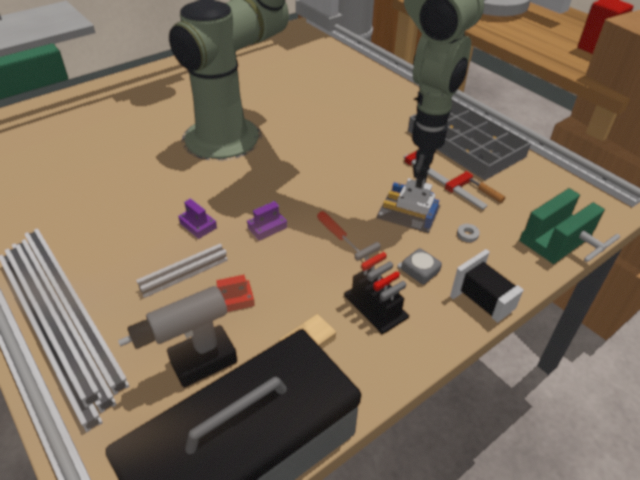

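The push is steady, the block is square in the corner, and the bystanders are where they started. I'm handing it in.

```bash
python3 -c "
from rig import manip
print(manip.finish_job())"
```

```text
the job is handed in; nothing more can be done
None
```

The tee block is seated in the corner of the jig. The arm is still gripping it and pressing it against both fences. I handed the job in at about 11.3 s of the 51 s allowed, and no verdict was reported.

- **What I did:** I gripped the aluminium block by its rib and turned it about 10° to match the jig. Then I set it on both brass bars, levelled it using the wrist forces and slid it into the corner. The grip setting is 100 N.
- **Forces:** over the last half second before hand-in, the push at the wrist held at about 11–12 N toward the short fence, 8–9 N toward the long fence and 12 N down. Bar friction could take up to about 3 N of each sideways push, so I estimate at least 5 N on each fence.
- **Pose:** the tool was vertical and square to the jig within 0.002 rad. The last wrist picture shows the block square against both fences. I did not measure the block's own tilt. It was judged from the pictures and the tool angle.
- **Bystanders:** none looked moved in the last scene picture. That check was by eye.
- **Disagreement:** the tool read about 1 mm too far along x and 2.5 mm too far along y compared with my camera-based seat. I take this as a mix of camera calibration error (about 2 mm) and flex in the grip, because both fences were clearly bearing.

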